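# Set the wind-up kitchen timer to ten minutes

### The job

Set the wind-up kitchen timer on the trivet to 10 minutes: pressing gently on its knob so that the loose timer neither turns nor skids on the trivet, wind the knob clockwise past the top (20-minute) mark, then turn it back down to the 10-minute mark and let go. Do not crush the timer, and leave the things around it where they are.

Things in the scene. Friction and masses are not known exactly. Their poses are not given: they have to be found in the camera images.
- timer: Loose wind-up timer, 0.27 kg: round white casing 96 mm across, flat top (dial) 34 mm above its underside, on four small feet. Origin: centre of the underside; z up along the knob's axis. Too light to stay put by itself: unless pressed down it turns round with the knob, which takes 0.075 N m to turn. A push of 9 to 13 N straight down on the knob holds it; over 16 N crushes the works.
- timer_knob (a joint): Angle of the timer's knob, rad, growing clockwise seen from above: 0.08 rad a minute, so 0.8 at the 10-minute mark, 1.6 at the top mark; end stop at 1.9. Stays where it is left. The knob is a grey disc 56 mm across, 6 mm thick, with an upright grip bar 14 mm wide, 44 mm long, 26 mm high on it. The bar lies along the pointer (white line on the bar), which shows along the timer's +y at 0.
- dial_centre (a point): Centre of the casing's flat top, on the knob's axis; axes as the timer's. The upper face of the knob's disc is 12 to 31 mm above it (bar's top 26 mm higher), different each run. Pushed, the knob first slides down 0 to 9 mm in loose play (2 N), then meets a stiff spring, 10 N per mm, at most 3 mm; where is not given and must be felt. Fingertips that pinch the bar can stand on the disc.
- top_mark (a point): Middle of the top (20-minute) mark on the casing, 38.5 mm from the axis along the timer's +x. Black minute marks lie on the dial at radius 33 to 44 mm, one every 0.08 rad, every fifth longer: 0 minutes at the timer's +y (left) side, then clockwise from above to the top mark, the thickest and longest, at the far side; 10 minutes is midway.
- trivet: Cork trivet fixed to the counter, 150 x 150 x 10 mm, origin at the centre of its underside; the timer stands on it near its middle.
- salt_shaker: Loose glass salt shaker, 44 mm across, 90 mm high, left of the trivet beyond the teaspoon; origin at the centre of its underside. Bystander.
- garlic: Loose garlic bulb, 53 mm, at the far right of the trivet; origin under its centre. Bystander.
- spice_jar_a: Loose spice jar with a dark lid, 44 mm across, 96 mm high, beyond the trivet; origin at the centre of its underside. Bystander.
- teaspoon_a: Loose teaspoon, 130 mm long, on the counter just left of the trivet; origin under its centre. Bystander.
Not all that is in view belongs to the job. Leave any green look-alike of the timer alone.

How it is judged:
On the way:
1. the knob has been wound past the top mark (value of joint timer_knob above 1.64 rad), for 0.1 s.
At the end, for the whole second after the job is handed in: The knob, having been wound past the top mark, rests at 10 minutes to within 0.07 rad (under one minute); the timer stands upright and at rest on the trivet, neither its centre nor its top mark more than 20 mm from where it was (value of joint timer_knob between 0.73 and 0.87 rad and not (velocity of joint timer_knob above 0.05 rad/s or velocity of joint timer_knob below -0.05 rad/s) and linear speed of timer below 0.02 m/s and angle between timer's own z axis and vertical below 0.05 rad and distance of each of top_mark, timer from where it was at the start of the episode below 0.02 m); the robot touches nothing.
It fails at once if the timer is pressed onto the trivet with more than 20 N (its own weight included) (contact force between timer and trivet above 20 N).
It fails at once if the timer skids or turns on the trivet: its centre or its top mark moves more than 20 mm (distance of any of top_mark, timer from where it was at the start of the episode above 0.02 m).
It fails at once if a bystander is moved more than 30 mm (distance of any of salt_shaker, garlic, spice_jar_a, teaspoon_a from where it was at the start of the episode above 0.03 m).
It also fails if it takes over 50 s, if anything falls off the work surface, if the arm or the gripper's body presses on something with over 40 N, if the wrist force passes 120 N, or if a joint passes its speed limit or range.

### The arm

A 6-joint arm with a two-finger parallel gripper is mounted at the origin on a cart in front of the work surface, level with it; the furniture and walls round the work are solid. World frame = base frame: x ahead of the robot, y to its left, z up, the work surface at z = 0. Lengths are in m, angles in rad, forces in N, time in s.
With the tool pointing down it reaches from about 0.35 to 0.975 m from the base axis. Payload 4.9 kg.
Tool frame: the origin (TCP) lies at the very end of the fingers, on their centre line; the grasp point (between the pads) lies 19 mm behind it; z points along the fingers, y is the line along which they close (so a half turn about z gives the same grasp; the last joint's range is limited). The gripper opens to 85 mm and grips with 20 to 120 N. Pads are 22 mm wide; open, the fingers measure 114 mm over their backs; the gripper's body (76 mm by 85 mm) begins 54 mm behind the grasp point. The pads swing forward as they close: fully open they stand 13 mm farther back than shut.
Start: joints at [-0.119, 0.053, 1.613, -0, 1.476, -0.119], TCP at [0.625, 0, 0.231] pointing down, gripper open.
Joint ranges: [-3.01, 3.01], [-1.01, 2.22], [0.06, 2.58], [-1.02, 4.17], [0.09, 2.62], [-3.14, 3.14]. Speed limits (rad/s): [2.57, 2.57, 3.14, 3.14, 3.14, 3.14].

### API

Orientations are given as a unit quaternion [w, x, y, z].
In Python, from plant import * gives the robot as it stands.
- The arm moves only by the tool jog_arm, never from a script. Its argument "moves" is a list that holds one entry, the list of rows, each a list of 7 numbers: the finger opening in cm, from 0 to 8.54, then the shift along the tool's x, y, z in cm, then the turn, a rotation vector about the tool's x, y, z in rad. A call has 1 to 20 rows; each row shifts and turns the commanded pose from where the row before left it, along the tool's axes as they then stand; what a row does not reach is not made up. A row lasts 1/12 s, in which the tool goes at most 41.7 mm and 7.16 degrees, less where a joint would pass 70% of its speed; a pose out of reach is approached as far as the arm can. A call is refused whole if a number of a shift passes 4.17 or a number of a turn 0.125, either way. A call with a gripper value outside its range is refused whole. The fingers move at their own pace and stop on an object; the grip force is fixed at half the most. Time passes only in rows, so rows that do not move let the fingers close. It gives the time, the measured TCP pose, the force, the opening and the grip force at its end, in the units of the state.
- state(): the state, without advancing time (a new reading comes with each control period).
- grab_frame(name): name is "scene" or "side" or "wrist"; returns a dict with "color" (420x560x3 uint8, blue, green, red), "depth" (420x560 float32, m along the optical axis (not along the pixel's ray), 0 where there is no reading), "fx", "fy", "cx", "cy" (pixels), "R" (3x3) and "t" (3): a world point X has camera coordinates R X + t. Camera axes: x right, y down, z forward; pixel columns grow to the right and rows downward; lengths in m; the calibration is good to about 2 mm. A picture is of the moment at which its call begins.
- job_done(): hands the job in; it is judged then, once.
Trained networks look in a picture, given as the dict that the camera call returned (one of the last four; its "shot" number tells which), for a name from the list of things; names that differ only in an ending like _2 or _b are one class to them, and where a whole thing is asked for, a point or a joint stands for the part that bears it (a point fixed in the world has none). Each returns a list of dicts, best first, with "p" (0 to 1); they miss things now and then, are a little off and sometimes report something else, mostly with a low value. They report only what shows in the picture. A call takes as long as a camera call. They do not tell look-alikes from the thing itself.
- recognise(name, picture): "rect" ([centre column, centre row, width, height] in pixels, round what is visible of it).
- regions_of(name, picture): "pixels" (420x560 bool, what is visible of it) and "rect" ([centre column, centre row, width, height] in pixels, round what is visible of it).
The state is a dict: "time": time; "joint_pos": joint angles; "joint_vel": joint speeds; "joint_efforts": joint torques, N m; "tool_pos": TCP position; "tool_rot": TCP orientation; "contact_force": force on the tool from outside, world axes, zero at the start; "ft_torque": the same for the moment, N m; "gripper_width": opening from 0.0 (shut) to 1.0 (fully open); "grasp_force": force on a finger pad.
Only numpy, scipy, OpenCV 4.12 (cv2) and the standard library are available. Lean on these libraries where they do the work, as an engineer would, in place of code of your own. Each camera call takes 0.05 s, during which the arm holds its last target. There are 200 camera calls.

## Working session

There is one attempt and no reset: what is moved stays moved. The work goes in short steps, Python scripts to look and compute and a tool call to move; the robot and the scene stay as the last step left them, time stands still between calls to the robot, and variables do not carry over. Pictures are saved under pics/ and viewed, at most 10 in all, crops included, and the job is handed in when it is done.

Besides the shell and the picture viewer there is one more tool, called after "Call:" as name(argument=value, ...), one argument or row to a line, values as JSON. jog_arm: Moves the arm, as the interface text tells. Its arguments: {"type":"object","properties":{"moves":{"type":"array"}},"required":["moves"]}

```bash
mkdir -p pics
cat > h.py <<'E'
from plant import *
import numpy as np, cv2
def world(p,u,v,d):
    c=np.stack([(u-p["cx"])/p["fx"]*d,(v-p["cy"])/p["fy"]*d,d],-1)
    return (c-p["t"])@p["R"]
def cloud(p,m):
    v,u=np.nonzero(m&(p["depth"]>0)); return world(p,u,v,p["depth"][v,u]),u,v
E
python3 - <<'E'
from h import *
ims=[]
for n in ["scene","side","wrist"]:
    p=grab_frame(n); ims.append(p["color"])
    for k in ["timer","timer_knob"]:
        for r in regions_of(k,p)[:3]:
            c,_,_=cloud(p,r["pixels"]); print(n,k,round(r["p"],2),np.round(r["rect"]),np.round(np.median(c,0),3),np.round(np.percentile(c[:,2],[2,98]),3))
cv2.imwrite("pics/a.png",cv2.resize(np.vstack([np.hstack(ims[:2]),np.hstack([ims[2],ims[2]*0])]),(800,600)))
print(state())
E
```

```text
scene timer 0.96 [270. 182.  45.  40.] [0.677 0.324 0.035] [0.015 0.077]
scene timer 0.93 [382. 244.  60.  54.] [0.443 0.245 0.045] [0.029 0.094]
scene timer 0.76 [251. 235.  56.  57.] [0.57  0.418 0.035] [0.016 0.077]
scene timer_knob 0.81 [188. 278.  38.  38.] [0.527 0.543 0.053] [0.047 0.078]
scene timer_knob 0.8 [268. 171.  32.  26.] [0.684 0.32  0.057] [0.048 0.078]
scene timer_knob 0.69 [387. 233.  31.  28.] [0.448 0.237 0.071] [0.066 0.095]
side timer 0.84 [240. 211.  44.  45.] [0.687 0.328 0.035] [0.021 0.077]
side timer 0.72 [294. 324.  49.  54.] [0.536 0.548 0.035] [0.029 0.077]
side timer 0.7 [281. 262.  52.  44.] [0.584 0.422 0.035] [0.022 0.077]
side timer_knob 0.96 [294. 320.  31.  29.] [0.537 0.544 0.052] [0.049 0.078]
side timer_knob 0.92 [360. 186.  26.  24.] [0.457 0.237 0.069] [0.042 0.095]
side timer_knob 0.85 [279. 252.  29.  24.] [0.585 0.414 0.052] [0.035 0.078]
{'time': 0.45, 'joint_pos': array([-1.19010290e-01,  5.27157374e-02,  1.61301555e+00, -8.42809663e-07,
        1.47598646e+00, -1.18968049e-01]), 'joint_vel': array([-0.0008324 , -0.00283341, -0.00168365, -0.00034034,  0.00149921,
       -0.00064652]), 'joint_efforts': array([-3.87581631e-04, -3.93120182e+01, -3.69914031e+01, -2.29903380e-04,
        1.74781311e-03,  1.62458053e-05]), 'tool_pos': array([6.24935216e-01, 1.49496582e-06, 2.31224702e-01]), 'tool_rot': array([-4.89051785e-05,  7.07121686e-01,  7.07091873e-01, -3.89939885e-05]), 'contact_force': array([0.74706902, 0.12873739, 0.15923559]), 'ft_torque': array([-0.0270204 ,  0.01619324,  0.00402984]), 'grasp_force': 0.0, 'gripper_width': 1.0037298221253936}
```

View pics/a.png

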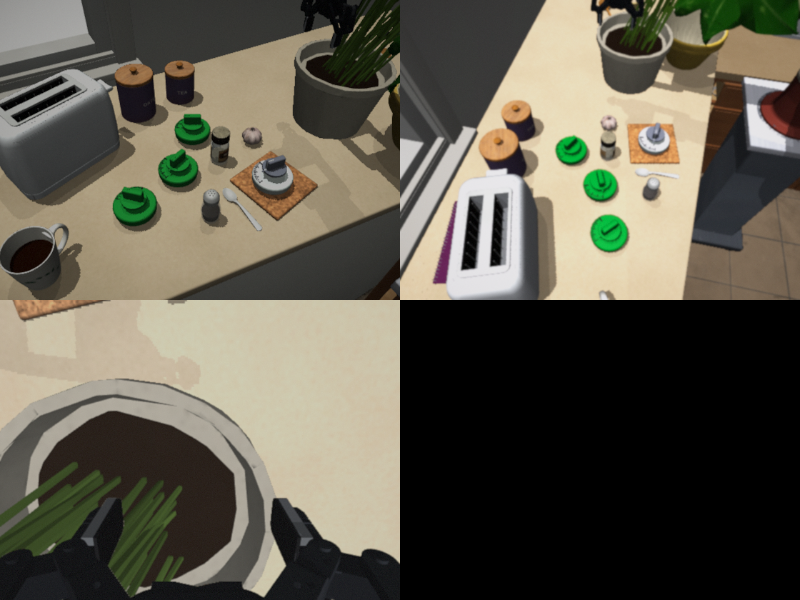

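Candidates: the white timer on the cork trivet, scene px (382,244), and green look-alikes at (270,182), (251,235) and (188,278). I choose the white one and check it in a crop.

Run:
```python
from h import *
ims=[]
for n,(u,v) in {"scene":(382,244),"side":(357,195)}.items():
    p=grab_frame(n); m=np.zeros((420,560),bool); m[v-55:v+55,u-55:u+55]=1
    c,_,_=cloud(p,m); c=c[np.hypot(c[:,0]-.45,c[:,1]-.24)<.07]
    for nm,lo,hi in [("bar",.089,.1),("disc",.06,.073),("dial",.040,.049)]:
        s=c[(c[:,2]>lo)&(c[:,2]<hi)]
        if len(s)<5: print(n,nm,len(s)); continue
        (cx,cy),(w,h),a=cv2.minAreaRect(s[:,:2].astype(np.float32)*1000)
        print(n,nm,len(s),"rect",np.round([cx,cy,w,h,a],1),"med z",np.round(np.median(s[:,2]),4), "mean",np.round(s.mean(0),3))
    ims.append(cv2.resize(p["color"][v-50:v+50,u-66:u+67],(400,300),interpolation=cv2.INTER_CUBIC))
    # tallest things around: plant/pot
    c,_,_=cloud(p,p["depth"]>0); s=c[(c[:,0]>.3)&(c[:,0]<.9)&(c[:,1]>-.3)&(c[:,1]<.2)&(c[:,2]>.05)&(c[:,2]<.8)]
    print(n,"pot/plant",np.round(np.percentile(s,[1,50,99],axis=0),2))
cv2.imwrite("pics/b.png",np.hstack(ims))
```

```text
scene bar 207 rect [453.7 231.5  44.2  14.6  85.6] med z 0.0933 mean [0.453 0.233 0.093]
scene disc 446 rect [451.9 235.1  55.2  48.   32.1] med z 0.0687 mean [0.445 0.238 0.069]
scene dial 1290 rect [449.8 235.7  94.4  83.7  43.2] med z 0.0444 mean [0.443 0.243 0.044]
scene pot/plant [[ 0.41 -0.15  0.06]
 [ 0.53 -0.01  0.19]
 [ 0.68  0.07  0.37]]
side bar 114 rect [455.7 232.5  42.8  13.7  84.2] med z 0.0929 mean [0.456 0.233 0.093]
side disc 344 rect [455.3 232.   56.6  53.4  51.6] med z 0.0682 mean [0.456 0.236 0.068]
side dial 763 rect [456.  235.6  86.8  93.7  82. ] med z 0.0441 mean [0.457 0.246 0.044]
side pot/plant [[ 0.31 -0.3   0.05]
 [ 0.52 -0.01  0.18]
 [ 0.68  0.07  0.36]]
```

View pics/b.png

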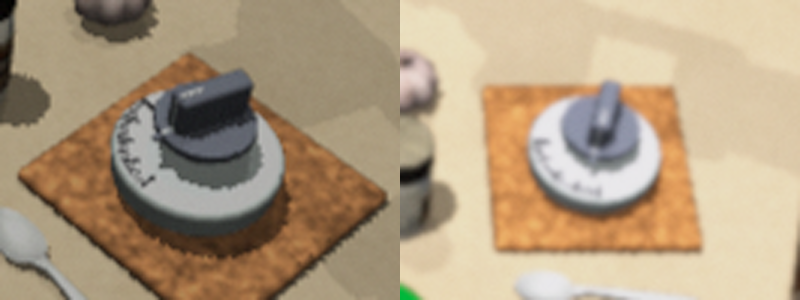

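The crops show the white timer on the cork trivet with the bar almost along +y. Its centre is at scene px (382,240) and side px (357,190), and both views put the axis near (0.4545, 0.2325). I lift clear of the plant first, then move over the timer.

Call:
jog_arm(
  moves=[
    [[8.54,0,0,-3.5,0,0,0],[8.54,0,0,-3.5,0,0,0],[8.54,0,0,-3.5,0,0,0],[8.54,0,0,-3.5,0,0,0],[8.54,0,0,-3.5,0,0,0],[8.54,2.3,-1.7,0,0,0,0],[8.54,2.3,-1.7,0,0,0,0],[8.54,2.3,-1.7,0,0,0,0],[8.54,2.3,-1.7,0,0,0,0],[8.54,2.3,-1.7,0,0,0,0],[8.54,2.3,-1.7,0,0,0,0],[8.54,2.3,-1.7,0,0,0,0],[8.54,2.3,-1.7,0,0,0,0],[8.54,2.3,-1.7,0,0,0,0],[8.54,2.3,-1.7,0,0,0,0],[8.54,0,0,3.5,0,0,0],[8.54,0,0,3.5,0,0,0],[8.54,0,0,3.5,0,0,0],[8.54,0,0,3,0,0,0],[8.54,0,0,0,0,0,0]],
  ],
)

```text
time: 2.22
tool_pos: [0.4514, 0.2289, 0.2634]
tool_rot: [-0.003, 0.707, 0.707, -0.006]
contact_force: [-0.2, -0.1, -1.7]
gripper_width: 1.0
grasp_force: 0.0
```

```bash
cat > w.py <<'E'
from h import *
s=state(); print(s["time"],np.round(s["tool_pos"],4),np.round(s["tool_rot"],4),np.round(s["contact_force"],2),np.round(s["joint_pos"],2))
p=grab_frame("wrist")
for k in ["timer","timer_knob"]:
    for r in regions_of(k,p)[:2]: print(k,round(r["p"],2),np.round(r["rect"]))
c,_,_=cloud(p,p["depth"]>0); c=c[np.hypot(c[:,0]-.4545,c[:,1]-.2325)<.07]
for nm,lo,hi in [("bar",.088,.1),("disc",.06,.073),("dial",.040,.049)]:
    q=c[(c[:,2]>lo)&(c[:,2]<hi)]
    if len(q)>5: print(nm,len(q),np.round(cv2.minAreaRect(q[:,:2].astype(np.float32)*1000)[1:],1),np.round(cv2.minAreaRect(q[:,:2].astype(np.float32)*1000)[0],1),np.round(np.median(q[:,2]),4),np.round(q.mean(0),4))
# rectified top view of the dial plane, 4 px/mm... x right, y up, centred on axis
N=600; g=np.mgrid[0:N,0:N]; X=.4545+(g[1]-300)/4000*.95; Y=.2325-(g[0]-300)/4000*.95
P=np.stack([X,Y,np.full_like(X,.0445)],-1)@p["R"].T+p["t"]
top=cv2.remap(p["color"],(P[...,0]/P[...,2]*p["fx"]+p["cx"]).astype(np.float32),(P[...,1]/P[...,2]*p["fy"]+p["cy"]).astype(np.float32),cv2.INTER_LINEAR)
cv2.imwrite("pics/top.png",top); cv2.imwrite("pics/wr.png",p["color"])
E
python3 w.py
```

```text
2.2167 [0.4514 0.2289 0.2634] [-0.0029  0.707   0.7072 -0.0058] [-0.15 -0.13 -1.69] [ 0.32 -0.25  1.84  0.    1.56  0.32]
timer 0.8 [424.  14.  91.  27.]
timer 0.76 [517.  78.  86. 101.]
timer_knob 0.58 [535.  81.  50.  62.]Traceback (most recent call last):
  File "w.py", line 9, in <module>
    if len(q)>5: print(nm,len(q),np.round(cv2.minAreaRect(q[:,:2].astype(np.float32)*1000)[1:],1),np.round(cv2.minAreaRect(q[:,:2].astype(np.float32)*1000)[0],1),np.round(np.median(q[:,2]),4),np.round(q.mean(0),4))
                                 ~~~~~~~~^^^^^^^^^^^^^^^^^^^^^^^^^^^^^^^^^^^^^^^^^^^^^^^^^^^^^^^^
    return _wrapfunc(a, 'round', decimals=decimals, out=out)
    return _wrapit(obj, method, *args, **kwds)
    conv = _array_converter(obj)
ValueError: setting an array element with a sequence. The requested array has an inhomogeneous shape after 1 dimensions. The detected shape was (2,) + inhomogeneous part.
```

```bash
sed -i 's/np.round(cv2.minAreaRect(q\[:,:2\].astype(np.float32)\*1000)\[1:\],1),np.round(cv2.minAreaRect(q\[:,:2\].astype(np.float32)\*1000)\[0\],1)/cv2.minAreaRect(q[:,:2].astype(np.float32)*1000)/' w.py; python3 w.py
```

```text
2.3667 [0.4556 0.2302 0.2732] [5.000e-04 7.071e-01 7.071e-01 1.000e-03] [ 0.15 -0.21  0.13] [ 0.32 -0.25  1.82  0.    1.56  0.32]
timer 0.96 [274. 166.  83.  90.]
timer 0.84 [507.  84. 106. 100.]
timer_knob 0.79 [524.  86.  72.  62.]
timer_knob 0.6 [276. 173.  56.  58.]
bar 691 ((454.4388427734375, 231.18179321289062), (44.16878890991211, 13.947973251342773), 84.46665954589844) 0.0927 [0.4544 0.2319 0.0927]
disc 1750 ((454.5490417480469, 230.90582275390625), (55.19873809814453, 55.31440353393555), 33.333213806152344) 0.0681 [0.4543 0.2335 0.068 ]
dial 3684 ((454.4421691894531, 231.12380981445312), (93.38312530517578, 93.21441650390625), 0.7449272274971008) 0.0439 [0.4545 0.2373 0.0438]
```

View pics/top.png

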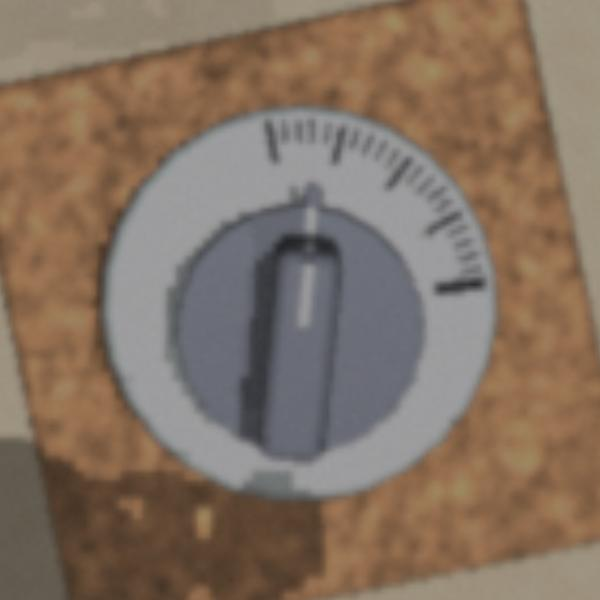

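The top view shows the pointer near minute 3. The 0 mark is at px (272,139), the 10-minute mark at (405,172) and the top mark at (460,288), about a centre at (300,304). The pointer lies at 84.5° and the 10-minute mark at about 52.3°, so the knob starts near 0.24 rad. I align with the bar and go down.

Call:
jog_arm(
  moves=[
    [[4.5,0.1,-0.07,0,0,0,0.048],[4.5,0,0,0,0,0,0.048],[4.5,0,0,2.2,0,0,0],[4.5,0,0,2.2,0,0,0],[4.5,0,0,2.2,0,0,0],[4.5,0,0,2.2,0,0,0],[4.5,0,0,2.2,0,0,0],[4.5,0,0,2.2,0,0,0],[4.5,0,0,2.2,0,0,0],[4.5,0,0,1.8,0,0,0],[4.5,0,0,0,0,0,0],[4.5,0,0,0,0,0,0],[4.5,0,0,0,0,0,0],[4.5,0,0,0,0,0,0]],
  ],
)

```text
time: 3.68
tool_pos: [0.456, 0.2316, 0.1019]
tool_rot: [0.001, 0.74, 0.672, 0.002]
contact_force: [-0.3, 0.2, 0.1]
gripper_width: 0.527
grasp_force: 0.0
```

```bash
python3 w.py
python3 - <<'E'
import cv2,numpy as np
t=cv2.imread("pics/top.png",0)
E
```

```text
3.6833 [0.456  0.2316 0.1019] [0.0009 0.7402 0.6724 0.002 ] [-0.25  0.19  0.11] [ 0.32 -0.11  1.99 -0.    1.25  0.42]
timer 0.97 [274. 230. 154. 163.]
timer_knob 0.71 [274. 250. 102. 117.]
timer_knob 0.63 [497. 106. 125. 108.]
bar 2450 ((454.38873291015625, 231.33778381347656), (44.0048942565918, 14.01644515991211), 84.02159118652344) 0.0928 [0.4545 0.2331 0.0926]
disc 5507 ((454.3209533691406, 230.80050659179688), (55.60029602050781, 55.17240524291992), 30.140249252319336) 0.068 [0.4547 0.2347 0.068 ]
dial 9533 ((453.9726867675781, 231.53326416015625), (94.27513885498047, 92.94384002685547), 47.39617156982422) 0.0439 [0.4558 0.246  0.0438]
```

View pics/wr.png

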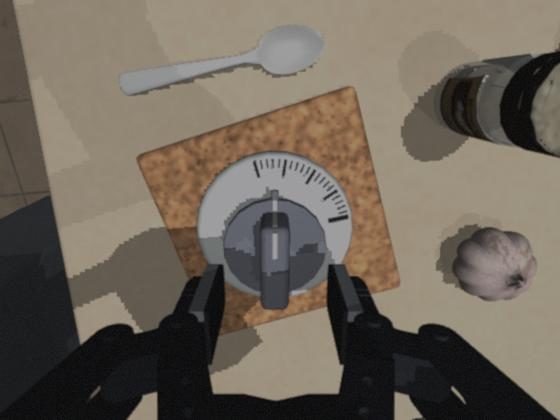

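The wrist view shows the bar at px (275,260) centred between the fingers (about 205 and 345), and the neighbours stay clear. I go down and pinch just above the disc.

Call:
jog_arm(
  moves=[
    [[4.5,0,-0.15,0.8,0,0,0],[4.5,0,0,0.8,0,0,0],[4.5,0,0,0.9,0,0,0],[4.5,0,0,0,0,0,0],[3,0,0,0,0,0,0],[2,0,0,0,0,0,0],[1.6,0,0,0,0,0,0],[1,0,0,0,0,0,0],[1,0,0,0,0,0,0],[1,0,0,0,0,0,0],[1,0,0,0,0,0,0]],
  ],
)

```text
time: 4.75
tool_pos: [0.4533, 0.2312, 0.0748]
tool_rot: [0.0, 0.74, 0.672, 0.001]
contact_force: [1.1, -0.3, 0.1]
gripper_width: 0.145
grasp_force: 61.9
```

Call:
jog_arm(
  moves=[
    [[1,0,0,0.05,0,0,0],[1,0,0,0.05,0,0,0],[1,0,0,0,0,0,0],[1,0,0,0,0,0,0],[1,0,0,0,0,0,0]],
  ],
)

```text
time: 5.17
tool_pos: [0.4532, 0.2312, 0.0736]
tool_rot: [0.0, 0.74, 0.672, 0.0]
contact_force: [1.5, -0.2, 1.3]
gripper_width: 0.146
grasp_force: 62.2
```

Call:
jog_arm(
  moves=[
    [[1,0,0,0.05,0,0,0],[1,0,0,0.05,0,0,0],[1,0,0,0,0,0,0],[1,0,0,0,0,0,0],[1,0,0,0,0,0,0]],
  ],
)

```text
time: 5.58
tool_pos: [0.453, 0.2312, 0.0724]
tool_rot: [0.0, 0.74, 0.672, 0.0]
contact_force: [3.1, 0.0, 1.3]
gripper_width: 0.143
grasp_force: 62.2
```

Call:
jog_arm(
  moves=[
    [[1,0,0.05,0.05,0,0,0],[1,0,0.05,0.05,0,0,0],[1,0,0,0,0,0,0],[1,0,0,0,0,0,0],[1,0,0,0,0,0,0]],
  ],
)

```text
time: 6.0
tool_pos: [0.4535, 0.2311, 0.0711]
tool_rot: [-0.0, 0.74, 0.672, -0.0]
contact_force: [2.0, 0.2, 0.4]
gripper_width: 0.145
grasp_force: 62.2
```

Call:
jog_arm(
  moves=[
    [[1,0,0.03,0.05,0,0,0],[1,0,0.03,0.05,0,0,0],[1,0,0,0,0,0,0],[1,0,0,0,0,0,0],[1,0,0,0,0,0,0]],
  ],
)

```text
time: 6.42
tool_pos: [0.454, 0.2311, 0.0701]
tool_rot: [-0.0, 0.74, 0.672, -0.0]
contact_force: [0.5, 1.1, 0.3]
gripper_width: 0.146
grasp_force: 62.1
```

Call:
jog_arm(
  moves=[
    [[1,0,0,0.05,0,0,0],[1,0,0,0.05,0,0,0],[1,0,0,0,0,0,0],[1,0,0,0,0,0,0],[1,0,0,0,0,0,0]],
  ],
)

```text
time: 6.83
tool_pos: [0.4544, 0.2312, 0.0696]
tool_rot: [-0.0, 0.74, 0.672, 0.0]
contact_force: [-1.5, 2.0, 5.1]
gripper_width: 0.146
grasp_force: 62.6
```

Call:
jog_arm(
  moves=[
    [[1,-0.02,-0.04,0.03,0,0,0],[1,0,0,0.03,0,0,0],[1,0,0,0,0,0,0],[1,0,0,0,0,0,0],[1,0,0,0,0,0,0]],
  ],
)

```text
time: 7.25
tool_pos: [0.4544, 0.2312, 0.0694]
tool_rot: [0.0, 0.74, 0.672, 0.001]
contact_force: [-1.2, 2.3, 6.1]
gripper_width: 0.149
grasp_force: 62.8
```

Call:
jog_arm(
  moves=[
    [[1,0,0,0,0,0,0],[1,0,0,0,0,0,0],[1,0,0,0,0,0,0],[1,0,0,0,0,0,0]],
  ],
)

```text
time: 7.58
tool_pos: [0.4544, 0.2312, 0.0694]
tool_rot: [0.0, 0.74, 0.672, 0.001]
contact_force: [-0.8, 2.3, 6.3]
gripper_width: 0.145
grasp_force: 62.8
```

Call:
jog_arm(
  moves=[
    [[1,-0.04,0,0.04,0,0,0],[1,0,0,0.04,0,0,0],[1,0,0,0,0,0,0],[1,0,0,0,0,0,0],[1,0,0,0,0,0,0],[1,0,0,0,0,0,0]],
  ],
)

```text
time: 8.08
tool_pos: [0.4545, 0.2311, 0.0692]
tool_rot: [-0.0, 0.74, 0.672, 0.001]
contact_force: [-2.5, 3.3, 8.6]
gripper_width: 0.146
grasp_force: 63.1
```

Call:
jog_arm(
  moves=[
    [[1,0.08,-0.06,0.04,0,0,0],[1,0,0,0.03,0,0,0],[1,0,0,0,0,0,0],[1,0,0,0,0,0,0],[1,0,0,0,0,0,0],[1,0,0,0,0,0,0]],
  ],
)

```text
time: 8.58
tool_pos: [0.4545, 0.2314, 0.0689]
tool_rot: [0.001, 0.74, 0.672, 0.001]
contact_force: [-2.2, 0.1, 10.9]
gripper_width: 0.147
grasp_force: 63.4
```

Call:
jog_arm(
  moves=[
    [[1,0,-0.03,0,0,0,0.03],[1,0,0,0,0,0,0.06],[1,0,0,0,0,0,0.06],[1,0,0,0,0,0,0.06],[1,0,0,0,0,0,0.06],[1,0,0,0,0,0,0.03],[1,0,0,0,0,0,0],[1,0,0,0,0,0,0]],
  ],
)

```text
time: 9.25
tool_pos: [0.4545, 0.2314, 0.069]
tool_rot: [0.001, 0.832, 0.554, 0.001]
contact_force: [-1.1, 0.1, 9.7]
gripper_width: 0.148
grasp_force: 63.2
```

```bash
cat > s.py <<'E'
from h import *
from scipy.spatial.transform import Rotation as R
s=state(); q=s["tool_rot"]; x=R.from_quat([q[1],q[2],q[3],q[0]]).as_matrix()[:,0]
print(s["time"],"tool x at",round(np.degrees(np.arctan2(x[1],x[0])),2),np.round(s["contact_force"],2),np.round(s["ft_torque"],3),np.round(s["tool_pos"],4))
E
python3 s.py
```

```text
9.25 tool x at 67.31 [-1.09  0.15  9.67] [0.058 0.261 0.074] [0.4545 0.2314 0.069 ]
```

Call:
jog_arm(
  moves=[
    [[1,0,0,0.03,0,0,0.03],[1,0,0,0,0,0,0.06],[1,0,0,0,0,0,0.06],[1,0,0,0,0,0,0.06],[1,0,0,0,0,0,0.06],[1,0,0,0,0,0,0.06],[1,0,0,0,0,0,0.06],[1,0,0,0,0,0,0.06],[1,0,0,0,0,0,0.06],[1,0,0,0,0,0,0.06],[1,0,0,0,0,0,0.03],[1,0,0,0,0,0,0]],
  ],
)

```text
time: 10.25
tool_pos: [0.4549, 0.2314, 0.069]
tool_rot: [0.0, 0.959, 0.283, 0.002]
contact_force: [0.1, -0.6, 10.1]
gripper_width: 0.149
grasp_force: 63.3
```

```bash
python3 s.py
```

```text
10.25 tool x at 32.89 [ 0.09 -0.61 10.09] [ 0.022  0.204 -0.04 ] [0.4549 0.2314 0.069 ]
```

Call:
jog_arm(
  moves=[
    [[1,0,0,0.02,0,0,0.03],[1,0,0,0,0,0,0.06],[1,0,0,0,0,0,0.06],[1,0,0,0,0,0,0.06],[1,0,0,0,0,0,0.06],[1,0,0,0,0,0,0.06],[1,0,0,0,0,0,0.06],[1,0,0,0,0,0,0.06],[1,0,0,0,0,0,0.06],[1,0,0,0,0,0,0.06],[1,0,0,0,0,0,0.04],[1,0,0,0,0,0,0],[1,0,0,0,0,0,0],[1,0,0,0,0,0,0]],
  ],
)

```text
time: 11.42
tool_pos: [0.4552, 0.2313, 0.069]
tool_rot: [0.0, 1.0, -0.018, 0.002]
contact_force: [1.0, 0.0, 11.8]
gripper_width: 0.146
grasp_force: 63.3
```

```bash
python3 s.py; python3 w.py
```

```text
11.4167 tool x at -2.01 [ 0.97  0.04 11.83] [-0.051  0.113 -0.061] [0.4552 0.2313 0.069 ]
11.4167 [0.4552 0.2313 0.069 ] [ 0.      0.9998 -0.0175  0.0023] [ 0.97  0.04 11.83] [ 0.33 -0.06  2.01 -0.    1.19  1.93]
timer 0.57 [277. 253. 182. 190.]
timer_knob 0.63 [276. 279. 119. 140.]
bar 1957 ((455.5744934082031, 232.10281372070312), (36.36161804199219, 34.26290512084961), 50.205684661865234) 0.0918 [0.4602 0.2308 0.0924]
disc 4383 ((464.1563720703125, 230.0982666015625), (55.50148010253906, 43.595863342285156), 87.13511657714844) 0.0626 [0.467  0.23   0.0629]
dial 12312 ((460.3258056640625, 230.56211853027344), (94.3139877319336, 81.91603088378906), 88.55664825439453) 0.0439 [0.4712 0.23   0.0438]
```

View pics/top.png

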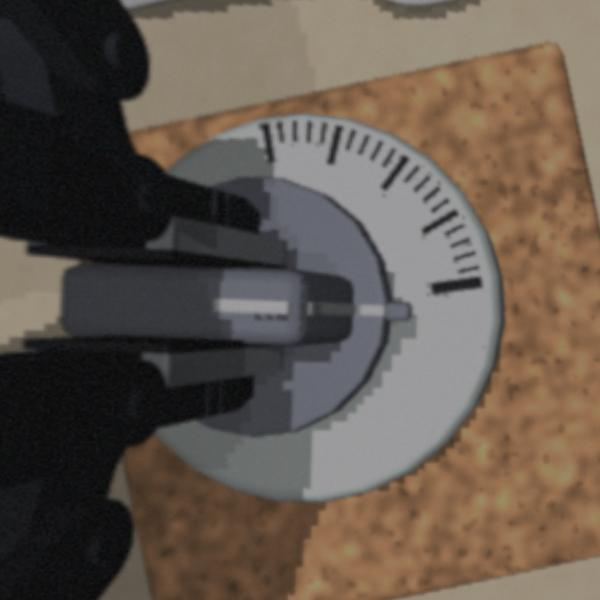

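The pointer, at px (400,311), is clearly past the top mark at (457,287) and the casing has not moved: about 1.74 rad. I turn back about 0.97 rad.

Call:
jog_arm(
  moves=[
    [[1,0,0,0,0,0,-0.03],[1,0,0,0,0,0,-0.06],[1,0,0,0,0,0,-0.06],[1,0,0,0,0,0,-0.06],[1,0,0,0,0,0,-0.06],[1,0,0,0,0,0,-0.06],[1,0,0,0,0,0,-0.06],[1,0,0,0,0,0,-0.06],[1,0,0,0,0,0,-0.06],[1,0,0,0,0,0,-0.06],[1,0,0,0,0,0,-0.06],[1,0,0,0,0,0,-0.06],[1,0,0,0,0,0,-0.06],[1,0,0,0,0,0,-0.06],[1,0,0,0,0,0,-0.06],[1,0,0,0,0,0,-0.06],[1,0,0,0,0,0,-0.04],[1,0,0,0,0,0,0],[1,0,0,0,0,0,0],[1,0,0,0,0,0,0]],
  ],
)

```text
time: 13.23
tool_pos: [0.4547, 0.2315, 0.0689]
tool_rot: [0.001, 0.893, 0.451, 0.002]
contact_force: [-1.1, 0.1, 10.8]
gripper_width: 0.146
grasp_force: 63.4
```

```bash
python3 s.py; python3 w.py
```

```text
13.2333 tool x at 53.56 [-1.15  0.05 10.81] [ 0.045  0.405 -0.022] [0.4547 0.2315 0.0689]
13.2333 [0.4547 0.2315 0.0689] [6.000e-04 8.927e-01 4.506e-01 1.500e-03] [-1.15  0.05 10.81] [ 0.33 -0.06  2.01 -0.    1.19  0.96]
timer 0.91 [275. 255. 180. 189.]
timer_knob 0.91 [277. 279. 117. 142.]
bar 1823 ((455.5543212890625, 231.502197265625), (35.70575714111328, 35.97785186767578), 1.6603326797485352) 0.0925 [0.4574 0.2367 0.0927]
disc 4389 ((460.1255187988281, 239.37612915039062), (43.194129943847656, 55.423038482666016), 52.5234375) 0.0625 [0.4617 0.2416 0.0628]
dial 12317 ((457.5016784667969, 236.5875244140625), (80.7815170288086, 94.6697998046875), 54.23527526855469) 0.0439 [0.4641 0.2451 0.0437]
```

View pics/top.png

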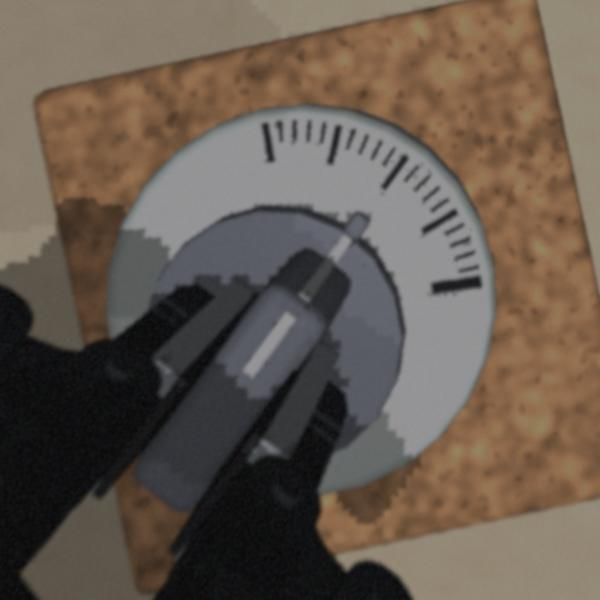

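The pointer tip at px (362,215) lines up with the 10-minute mark at (397,172). I ease the pressure, open and lift.

Call:
jog_arm(
  moves=[
    [[1,0,0,-0.1,0,0,0],[1,0,0,-0.1,0,0,0],[1,0,0,-0.05,0,0,0],[1,0,0,0,0,0,0],[1,0,0,0,0,0,0],[4.5,0,0,0,0,0,0],[4.5,0,0,0,0,0,0],[4.5,0,0,0,0,0,0],[4.5,0,0,0,0,0,0],[4.5,0,0,0,0,0,0],[4.5,0,0,-1,0,0,0],[4.5,0,0,-2,0,0,0],[4.5,0,0,-3,0,0,0],[4.5,0,0,-3,0,0,0],[4.5,0,0,-3,0,0,0],[4.5,0,0,-3,0,0,0],[4.5,0,0,-3,0,0,0],[4.5,0,0,0,0,0,0],[4.5,0,0,0,0,0,0],[4.5,0,0,0,0,0,0]],
  ],
)

```text
time: 15.05
tool_pos: [0.4528, 0.2312, 0.2491]
tool_rot: [-0.0, 0.893, 0.451, -0.0]
contact_force: [-0.5, -0.3, -0.9]
gripper_width: 0.532
grasp_force: 0.0
```

```bash
python3 s.py; python3 w.py
```

```text
15.05 tool x at 53.56 [-0.51 -0.29 -0.88] [-0.029  0.008  0.057] [0.4528 0.2312 0.2491]
15.05 [0.4528 0.2312 0.2491] [-0.000e+00  8.927e-01  4.506e-01 -2.000e-04] [-0.51 -0.29 -0.88] [ 0.33 -0.24  1.86 -0.    1.53  0.96]
timer 0.92 [275. 170.  94.  94.]
timer_knob 0.95 [277. 176.  54.  62.]
timer_knob 0.55 [284. 166. 188. 182.]
bar 539 ((453.7869873046875, 231.18829345703125), (42.031028747558594, 13.060461044311523), 54.05224609375) 0.0889 [0.4541 0.2314 0.0889]
disc 1959 ((453.6750183105469, 230.83970642089844), (54.89823532104492, 55.17283248901367), 87.09518432617188) 0.0638 [0.4553 0.2331 0.0638]
dial 4206 ((453.4295959472656, 230.6500244140625), (94.33505249023438, 93.79586791992188), 50.92687225341797) 0.0439 [0.4572 0.2359 0.0438]
```

View pics/top.png

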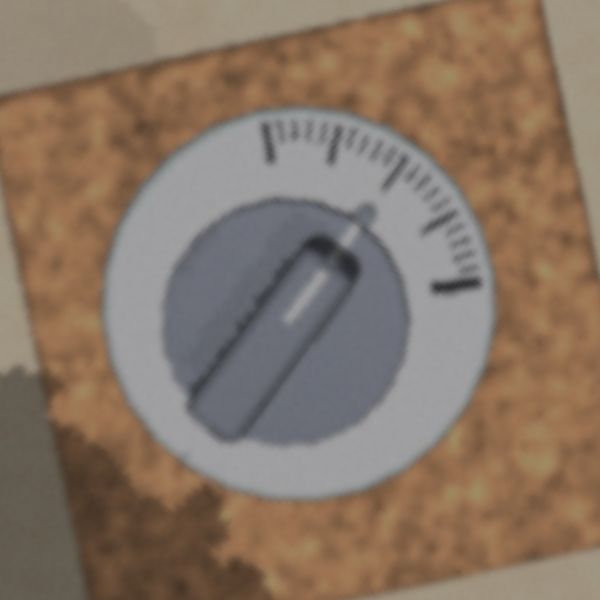

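The timer is free and the pointer at px (368,212) sits close to the 10-minute mark at (398,172). I check the remaining angle by numbers, using a fit to the mark pattern.

Run:
```python
import cv2,numpy as np
from scipy.optimize import minimize
g=cv2.GaussianBlur(cv2.imread("pics/top.png",0),(0,0),1.5).astype(np.float32); k=4000/.95/1000
def S(cx,cy,a,r): return cv2.remap(g,np.float32(cx+r*k*np.cos(a)),np.float32(cy-r*k*np.sin(a)),1)
r=np.linspace(34.5,42,12)[None]; i5=np.arange(0,21,5); i1=np.arange(21)
def f(p,s=0):
    cx,cy,y=p; r2=np.linspace(36,41,8)[None]
    d=lambda i,rr:S(cx,cy,np.broadcast_to((y-.08*i)[:,None],(len(i),rr.shape[1])),rr*np.ones((len(i),1))).mean()
    return d(i5,r)+d(i1,r2)-d(i1[:-1]+.5,r2)
best=min(((f((cx,cy,np.radians(y))),cx,cy,y) for cx in np.arange(292,308,1.) for cy in np.arange(296,312,1.) for y in np.arange(93,104,.4)))
print("fit",best,"10min dir",best[3]-np.degrees(.8))
m=cv2.minAreaRect
```

```text
fit (np.float32(77.680954), np.float64(295.0), np.float64(305.0), np.float64(99.00000000000009)) 10min dir 53.16337638953422
```

```bash
python3 -c "
from plant import *
print(job_done())"
```

```text
the job is handed in; nothing more can be done
None
```

The timer was wound past the top mark to about 1.74 rad, set back to about 0.79 rad (10 minutes) and released; it looked unmoved in the pictures, and the job is handed in with no verdict returned.

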